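Slide the hardboard panel against the bench stop

ROBOT

A 7-joint arm with a two-finger parallel gripper is mounted at the origin on a cart in front of the work surface, level with it; the furniture and walls round the work are solid. World frame = base frame: x ahead of the robot, y to its left, z up, the work surface at z = 0. Lengths are in m, angles in rad, forces in N, time in s.
With the tool pointing down it reaches from about 0.35 to 0.9 m from the base axis. Payload 19.9 kg.
Tool frame: the origin (TCP) lies between the finger pads; the fingertips stand 19 mm ahead of it and the grasp point (between the pads) is the TCP; z points along the fingers, y is the line along which they close (so a half turn about z gives the same grasp; the last joint's range is limited). The gripper opens to 94 mm and grips with 3 to 60 N. Pads are 16 mm wide; open, the fingers measure 119 mm over their backs; the gripper's body (75 mm by 177 mm) begins 78 mm behind the grasp point.
Start: joints at [-1.169, 0.417, -0.01, 1.614, 0.005, 1.111, -0.053], TCP at [0.268, 0.565, 0.224] pointing down, gripper open.
Joint ranges: [-2.81, 2.81], [-0.39, 2.02], [-1.27, 1.25], [0.06, 2.57], [-1.19, 4.33], [0.19, 2], [-2.82, 2.82]. Speed limits (rad/s): [1.89, 1.89, 2.39, 2.39, 3.01, 3.01, 3.01].

INTERFACE

Orientations are given as a 3x3 rotation matrix whose columns are the frame's x, y, z axes.
In Python, from rig import robot gives the robot as it stands. Calls block until the motion is done:
- robot.move_ptp(position, orientation): joint-space move of the TCP to a pose.
- robot.move_linear(position, velocity=0.15, frame=None, threshold=None): straight line of the TCP; frame=None keeps the orientation; velocity is the mean speed in m/s. With threshold (N) it stops when the force on the tool has changed by that much, and returns True; else False.
- robot.goto_joints(angles): joint-space move.
- robot.gripper_to(opening): finger opening in m; the grip force is fixed at half the most; returns when the fingers have stopped.
- robot.pause(seconds).
- robot.ik(position, orientation): joint angles nearest the present ones, or None.
- robot.get_state(): the state.
- robot.grab_frame(name): name is "scene" or "top" or "wrist"; returns the picture (420x560x3 uint8, red, green, blue); there is no depth.
- robot.camera_info(name): a dict with "fx", "fy", "cx", "cy" (pixels), "dist" ([k1, k2, p1, p2, k3] as OpenCV has them; the pictures are not rectified), "rvec" (rotation vector, rad) and "tvec" (3), from world to camera coordinates, as OpenCV has them. Camera axes: x right, y down, z forward; pixel columns grow to the right and rows downward; lengths in m; the calibration is good to about 2 mm. A picture is of the moment at which its call begins: read the wrist's pose just before it. camera_info takes no time and is no camera call; for the wrist camera it gives the pose at the moment of the call.
A pose or a line that the arm cannot do raises robot.PlanningError and nothing moves.
- robot.sign_off(): hands the job in; it is judged then, once.
The state is a dict: "time": time; "qpos": joint angles; "joint_vel": joint speeds; "effort": joint torques, N m; "ee_pos": TCP position; "tool_rot": TCP orientation; "force": force on the tool from outside, world axes, zero at the start; "moment": the same for the moment, N m; "opening": finger opening in m; "grasp_force": force on a finger pad.
Only numpy, scipy, OpenCV 4.12 (cv2) and the standard library are available. Lean on these libraries where they do the work, as an engineer would, in place of code of your own. Each camera call takes 0.05 s, during which the arm holds its last target. There are 200 camera calls.

TASK

A rectangular piece of thin hardboard is to be marked out against the low wooden stop strip screwed to the bench. Press down on top of the panel with the fingertips and slide it flat across the bench until one of its long edges lies flush along the side of the strip that faces the robot, end to end with it, then let go. Do not lift the panel, and leave the round piece of hardboard where it lies.

Things in the scene. Friction and masses are not known exactly. Their poses are not given: they have to be found in the camera images.
- panel: Flat rectangular hardboard panel lying loose on the bench, plain brown, 110 (its x) x 140 (its y) x 5 mm thick, 80 g; too wide to grasp. Origin at the centre of its underside; z up. Its underside is smooth (friction on the bench about 0.3) and its top rougher (about 0.6 or more), so a fingertip pressed on it with 5 to 20 N drags it along without slipping. The top is 5 mm above the bench. It may be lying to the left or to the right of the strip, nearer the robot.
- stop_strip: Fixed light-wood strip with two screw heads, 22 (its x) x 140 (its y) x 14 mm high, screwed to the bench. Origin at the centre of its underside; its x axis points roughly away from the robot (it is turned up to 0.2 rad), its y axis runs along the strip. Keep clear of the bench vice, 155 mm high (x below 0.45 m, y -0.20 to -0.04 m), and the tall heater at the left (y above 0.38 m).
- stop_face (a point): Middle of the lower edge of the strip's robot-facing side, 11 mm from the strip's centre line; same axes as the strip. When the panel is in place its centre lies 55 mm in front of this point (at -55 mm along x, 0 along y).
- disc: Flat round hardboard disc of the same plain brown, 105 mm across, 5 mm thick, loose on the bench on the other side; not to be moved. Origin at the centre of its underside.

How it is judged:
By the outcome, as a careful person would: the job done as asked, in the order asked, and still so for the second after the job is handed in, with the robot touching nothing.
It also fails if it takes over 38 s, if anything falls off the work surface, if the arm or the gripper's body presses on something with over 40 N, if the wrist force passes 120 N, or if a joint passes its speed limit or range.

## Working session

There is one attempt and no reset: what is moved stays moved. The work goes in short steps, each a Python script; the robot and the scene stay as the last script left them, time stands still between calls to the robot, and variables do not carry over. Pictures are saved under pics/ and viewed, at most 10 in all, crops included, and the job is handed in when it is done.

```bash
mkdir -p pics
cat > h.py <<'E'
import cv2,numpy as np
from rig import robot
def shot(n,f,crop=None,k=1):
    im=robot.grab_frame(n)[:,:,::-1]
    cv2.imwrite('pics/raw_'+f,im)
    if crop: im=im[crop[1]:crop[3],crop[0]:crop[2]]
    cv2.imwrite('pics/'+f,cv2.resize(im,None,fx=k,fy=k,interpolation=cv2.INTER_CUBIC))
def p2w(c,px,z):
    K=np.array([[c['fx'],0,c['cx']],[0,c['fy'],c['cy']],[0,0,1]])
    u=cv2.undistortPoints(np.array(px,float).reshape(-1,1,2),K,np.array(c['dist'],float)).reshape(-1,2)
    R=cv2.Rodrigues(np.array(c['rvec'],float))[0];t=np.array(c['tvec'],float).ravel()
    o=-R.T@t;d=np.c_[u,np.ones(len(u))]@R
    return o+d*((z-o[2])/d[:,2])[:,None]
def w2p(c,P):
    K=np.array([[c['fx'],0,c['cx']],[0,c['fy'],c['cy']],[0,0,1]])
    return cv2.projectPoints(np.array(P,float),np.array(c['rvec'],float),np.array(c['tvec'],float),K,np.array(c['dist'],float))[0].reshape(-1,2)
E
python3 - <<'E'
from h import *
shot('top','t1.png',None,1.4)
s=robot.get_state();print(s['time'],s['ee_pos'],s['tool_rot'],s['force'])
E
```

```text
0.05 [0.26763841 0.56441316 0.22383876] [[-9.03586451e-01  4.28405579e-01 -4.30754390e-04]
 [ 4.28405785e-01  9.03585743e-01 -1.13491302e-03]
 [-9.69795432e-05 -1.21002970e-03 -9.99999263e-01]] [-0.03881239 -0.82380564 -0.17233067]
```

View pics/t1.png

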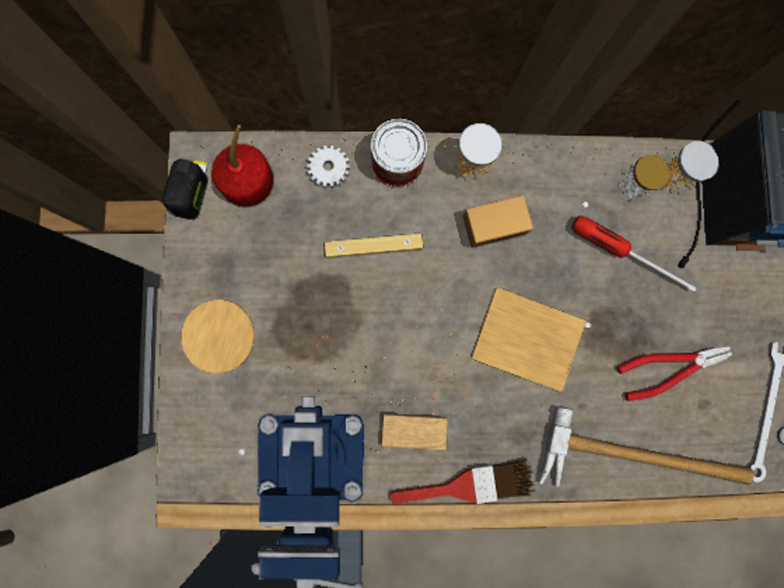

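The top view shows the strip at about (374,245), the panel at (528,338) and the disc at (217,336), in 1.4× pixels. I'll enlarge this area.

Run:
```python
from h import *
im=cv2.imread('pics/raw_t1.png')[155:290,225:425]
cv2.imwrite('pics/t1c.png',cv2.resize(im,None,fx=4,fy=4,interpolation=cv2.INTER_CUBIC))
c=robot.camera_info('top')
print(p2w(c,np.array([[374,245],[528,338],[217,336],[310,430],[410,432],[100,350]])/1.4,0))
print(w2p(c,[[0.268,0.565,0.22]])*1.4)
```

```text
[[ 0.6551339  -0.20658196  0.        ]
 [ 0.52086794 -0.42916739  0.        ]
 [ 0.52247727  0.01716519  0.        ]
 [ 0.39081381 -0.11745411  0.        ]
 [ 0.38810239 -0.25841367  0.        ]
 [ 0.50086992  0.18789938  0.        ]]
[[-248.0186399   526.54088915]]
```

View pics/t1c.png

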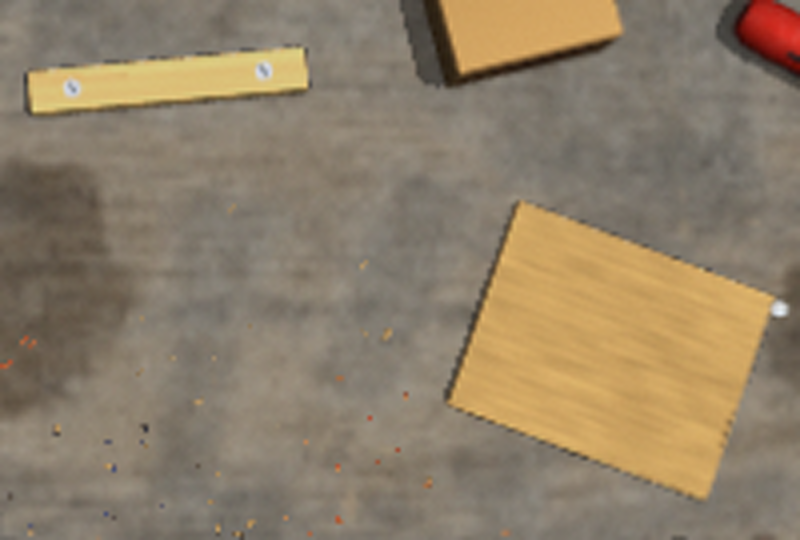

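The crop shows the strip corners at (27,73), (304,47), (308,88) and (33,114), and the panel corners at (519,202), (776,299), (708,498) and (449,403). The arm starts near the heater, so I'll check the scene view before moving.

Run:
```python
from h import *
c=robot.camera_info('top')
f=lambda a:(np.array(a)+.5)/4-.5+np.array([225,155])
S=p2w(c,f([[27,73],[304,47],[308,88],[33,114]]),.014)[:,:2]
P=p2w(c,f([[519,202],[776,299],[708,498],[449,403]]),.005)[:,:2]
for n,Q in(('S',S),('P',P)):
    l=(Q[0]+Q[3]-Q[1]-Q[2])/2; w=(Q[0]+Q[1]-Q[2]-Q[3])/2
    print(n,Q.mean(0),np.linalg.norm(l),np.linalg.norm(w),'yaw from y-dir',np.arctan2(-l[0],l[1]),'from x',np.arctan2(w[1],w[0]))
R=cv2.Rodrigues(np.array(c['rvec'],float))[0];print(-R.T@np.array(c['tvec']).ravel())
shot('scene','s1.png',None,1.4)
```

```text
S [ 0.6531424  -0.20569783] 0.13846636574815327 0.02093501102064334 yaw from y-dir 0.1014116635470198 from x 0.12423061813416511
P [ 0.51924684 -0.42990855] 0.13969628587757024 0.10703437595966948 yaw from y-dir -0.35378625121683005 from x -0.35507492100475657
[ 0.49314338 -0.20586649  0.88267729]
```

View pics/s1.png

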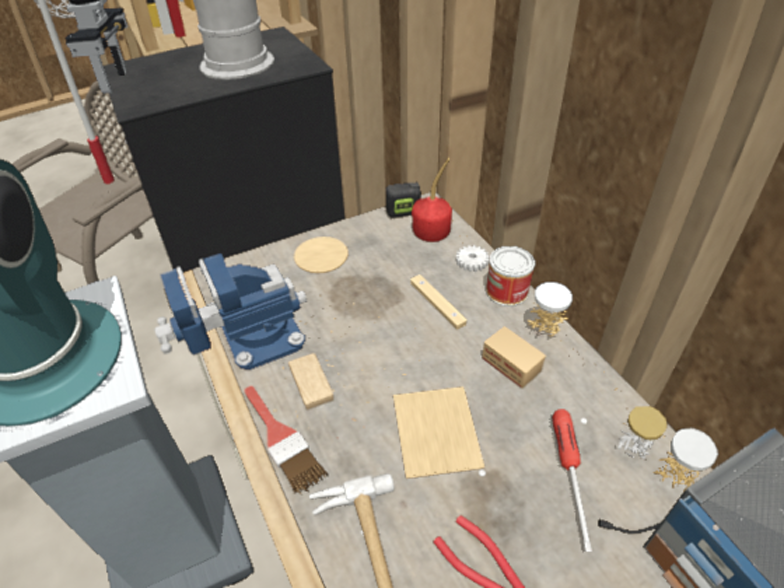

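The scene view shows the bench clear of the arm, with the heater tall at the left beyond the bench end. The path from strip to panel is free. I'll rise first, then go over the panel with the fingers about 60 mm apart and aligned with its long axis.

```bash
cat >> h.py <<'E'
def ori(psi,s=1):
    y=s*np.array([-np.sin(psi),np.cos(psi),0]);z=np.array([0,0,-1.])
    return np.c_[np.cross(y,z),y,z]
def ax(psi): return np.array([[np.cos(psi),-np.sin(psi)],[np.sin(psi),np.cos(psi)]])
E
python3 - <<'E'
from h import *
c=robot.camera_info('scene')
for h in(0,.1,.2,.3,.4): print(h,(w2p(c,[[.7,.38,h],[.3,.38,h]])*1.4).round().tolist())
print(w2p(c,[[.268,.565,.22]])*1.4)
for s in(1,-1):
  for p,psi in(((.519,-.43,.2),-.354),((.587,-.213,.1),.1)):
    print(s,np.round(robot.ik(p,ori(psi,s)),2))
E
```

```text
0 [[331.0, 148.0], [168.0, 194.0]]
0.1 [[327.0, 110.0], [156.0, 156.0]]
0.2 [[323.0, 69.0], [142.0, 113.0]]
0.3 [[318.0, 25.0], [127.0, 66.0]]
0.4 [[314.0, -24.0], [112.0, 15.0]]
[[112.17056829  76.03151857]]
1 [ 0.06  0.7   0.93  1.53 -0.59  1.21  2.3 ]
1 [-0.07  0.61  0.51  1.73 -0.36  0.9   2.26]
-1 [ 0.11  0.66  0.83  1.52 -0.51  1.18 -0.89]
-1 [-0.25  0.69  0.78  1.73 -0.58  0.96 -0.71]
```

Run:
```python
from h import *
T=lambda:robot.get_state()['time']
robot.move_linear([.268,.55,.36],velocity=.25)
robot.move_linear([.24,.40,.36],velocity=.25)
q=np.array(robot.get_state()['qpos']);print(T(),q.round(2))
q[0]=.6;robot.goto_joints(q);s=robot.get_state();print(T(),s['ee_pos'])
for k in(1,-1):print(k,np.round(robot.ik([.519,-.43,.25],ori(-.354,k)),2))
robot.move_ptp([.519,-.43,.25],ori(-.354,-1))
robot.gripper_to(.06)
s=robot.get_state();print(T(),s['ee_pos'],s['qpos'],s['force'],s['opening'])
shot('wrist','w1.png',None,1.4)
```

```text
1.55 [-1.11  0.02  0.01  1.8  -0.    1.32  0.03]
4.05 [ 0.3638642  -0.29316036  0.35965673]
1 [ 0.72  0.49 -0.1   1.45  0.05  1.21  1.83]
-1 [ 0.56  0.49  0.13  1.45 -0.06  1.2  -1.23]
5.95 [ 0.51897949 -0.43002068  0.24998531] [ 0.55857524  0.48808134  0.1267722   1.45373255 -0.06353711  1.20380373
 -1.23128246] [-0.64899713 -0.25359363 -0.48243205] 0.060242733379216894
```

View pics/w1.png

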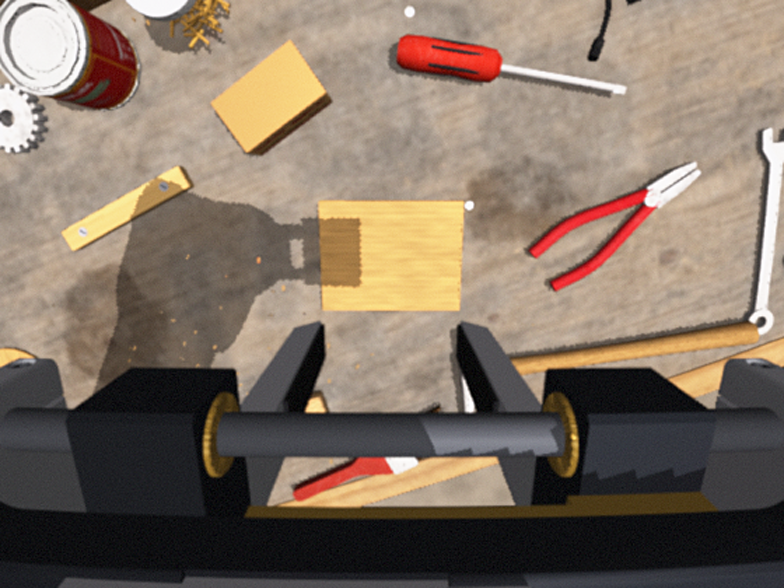

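The wrist view shows the panel at (319–463, 201–311), square with the fingers, and the strip from (62,234) to (191,185). Now press, testing force control.

Run:
```python
from h import *
c=robot.camera_info('wrist')
f=lambda a:(np.array(a)+.5)/1.4-.5
S=p2w(c,f([[62,234],[181,166],[191,185],[75,250]]),.014)[:,:2]
P=p2w(c,f([[319,201],[463,201],[461,310],[323,311]]),.005)[:,:2]
for n,Q in(('S',S),('P',P)):
    l=(Q[0]+Q[3]-Q[1]-Q[2])/2; w=(Q[0]+Q[1]-Q[2]-Q[3])/2
    print(n,Q.mean(0),np.linalg.norm(l),np.linalg.norm(w),np.arctan2(-l[0],l[1]))
robot.move_linear([.519,-.43,.04],velocity=.2)
F0=robot.get_state()['force']
r=robot.move_linear([.519,-.43,.018],velocity=.02,threshold=8)
s=robot.get_state();print(r,s['time'],s['ee_pos'],s['force']-F0)
robot.pause(.2);s=robot.get_state();print(s['ee_pos'],np.array(s['force'])-F0)
```

```text
S [ 0.6518818  -0.20945518] 0.1400898935885723 0.019024051543414463 0.09964078169214115
P [ 0.51818372 -0.43143857] 0.13900725524996685 0.10924613002681585 -0.3503632367308773
True 7.975 [ 0.51898922 -0.42996846  0.02434127] [-1.92805489  1.70852214  9.3686946 ]
[ 0.51900445 -0.4299742   0.02436741] [-2.49900868  1.55769916 10.3987944 ]
```

Run:
```python
from h import *
F0=np.array([-.5,-.3,-.3])
for x,y,z in((.519,-.425,.0238),(.520,-.418,.0232)):
    robot.move_linear([x,y,z],velocity=.05)
    s=robot.get_state();print(s['time'],s['ee_pos'],s['force'])
```

```text
8.425 [ 0.51941603 -0.42523428  0.02431709] [-0.82580881  2.20071722  8.73668485]
8.7167 [ 0.52079472 -0.41880662  0.02430523] [-0.56668238  0.07384527 13.42411479]
```

Run:
```python
from h import *
p0=np.array([.520,-.418]);G=np.array([.5868,-.2142]);psi=.10
g=G+ax(psi)@[-.025,0]
for t in(.25,.5,.75,1):
    xy=p0+(g-p0)*t
    robot.move_linear([*xy,.0234],velocity=.08,frame=ori(-.352+(psi+.352)*t,-1))
    s=robot.get_state();print(s['time'],s['ee_pos'],s['force'])
shot('wrist','w2.png',(80,60,400,300),2.4)
shot('top','t2.png',(215,150,375,270),5)
print({k:np.array(v).tolist() for k,v in robot.camera_info('wrist').items()})
```

```text
9.5083 [ 0.53159321 -0.36750367  0.02427958] [ 0.17993477  4.09238833 12.91859444]
10.3 [ 0.54211378 -0.31716685  0.02428209] [ 0.69377849  1.75597783 13.17558061]
11.0917 [ 0.55259217 -0.26677663  0.02426509] [ 1.25402617  3.08268975 14.25338976]
11.8833 [ 0.56311994 -0.21638382  0.02427503] [ 0.41994404  2.66450679 13.18293379]
{'fx': 298.14848071482277, 'fy': 298.14848071482277, 'cx': 278.75771127497154, 'cy': 205.25065761118688, 'dist': [-0.04792865102543047, 0.0, 0.0, 0.0, 0.0], 'rvec': [-2.1914327196762287, 1.9819652056900268, 0.23627652144493944], 'tvec': [-0.27212832669522014, 0.5458291343838814, 0.32327441023419756]}
```

View pics/w2.png

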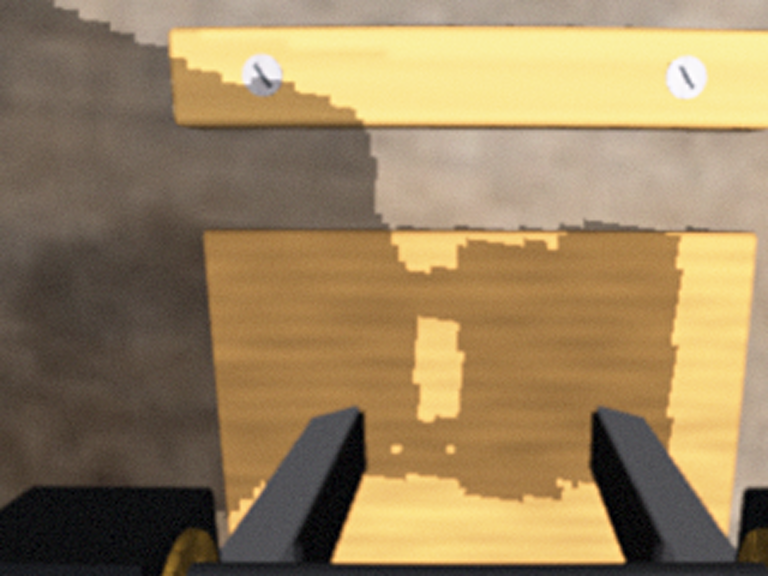

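View pics/t2.png

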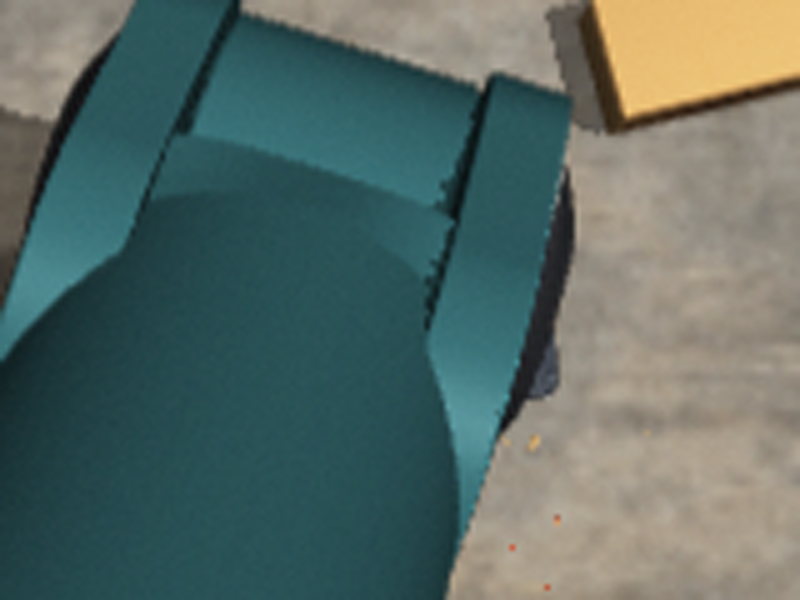

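The wrist view shows the strip's left end at (178,124) and the panel's far edge from (205,231) to (756,233), still about 25 mm short and parallel. The arm hides the top view, and the strip's right end is cropped out of the wrist view. I'll re-crop the same frame.

Run:
```python
from h import *
im=cv2.imread('pics/raw_w2.png')
a=im[60:170,140:240];b=im[60:170,350:450]
cv2.imwrite('pics/w2c.png',cv2.resize(np.hstack([a,b]),None,fx=4,fy=4,interpolation=cv2.INTER_CUBIC))
```

```text
(no output)
```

View pics/w2c.png

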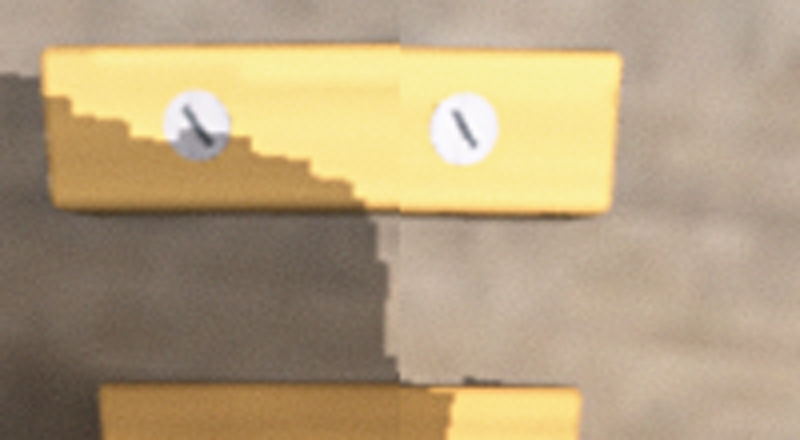

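The enlarged frame shows the strip top corners at (42,47), (622,54), (614,212) and (53,207), and the panel's far corners at (100,384) and (581,388).

Run:
```python
from h import *
c=robot.camera_info('wrist')
def f(a):
    a=np.array(a,float);p=(a+.5)/4-.5+[140,60];p[a[:,0]>400,0]+=110;return p
S=p2w(c,f([[42,47],[622,54],[614,212],[53,207]]),.014)[:,:2]
P=p2w(c,f([[100,384],[581,388]]),.005)[:,:2]
e=S[3]-S[2];psi=np.arctan2(-e[0],e[1]);e2=S[0]-S[1];l=P[0]-P[1]
print('psi',psi,np.arctan2(-e2[0],e2[1]),'panel',np.arctan2(-l[0],l[1]),np.linalg.norm(e),np.linalg.norm(e2),np.linalg.norm(l))
print('shift in strip frame',ax(psi).T@((S[2]+S[3]-P[0]-P[1])/2), 'c',S.mean(0),'ends',ax(psi).T@(S[3]-P[0]),ax(psi).T@(S[2]-P[1]))
```

```text
psi 0.09560025510231698 0.09396947130633969 panel 0.09609359639542517 0.13939995653604062 0.13854139165502063 0.13906111256198464
shift in strip frame [0.02510671 0.00116271] c [ 0.65303619 -0.20722149] ends [0.02514101 0.00133214] [0.02507241 0.00099328]
```

Run:
```python
from h import *
p=np.array(robot.get_state()['ee_pos'])[:2];A=ax(.0955)
for dx,dy in((.020,.0012),(.0245,.0012),(.0255,.0012),(.0265,.0012)):
    robot.move_linear([*(p+A@[dx,dy]),.0234],velocity=.04 if dx<.021 else .015)
    s=robot.get_state();print(s['time'],(A.T@(s['ee_pos'][:2]-p)).round(4),A.T@s['force'][:2],s['force'][2])
shot('wrist','w3.png')
im=cv2.imread('pics/raw_w3.png');a=im[60:170,130:230];b=im[60:170,340:440]
cv2.imwrite('pics/w3c.png',cv2.resize(np.hstack([a,b]),None,fx=4,fy=4,interpolation=cv2.INTER_CUBIC))
```

```text
12.6667 [0.0206 0.0006] [-2.6019307  -0.42966762] 14.870888698433415
13.1167 [0.0245 0.0005] [-5.6230127  -0.53641069] 17.15125210588219
13.3667 [0.0247 0.0005] [-11.6173717    0.67694579] 24.289071039690427
13.6167 [0.0251 0.0004] [-14.92590828   0.90537504] 25.575233057072474
```

View pics/w3c.png

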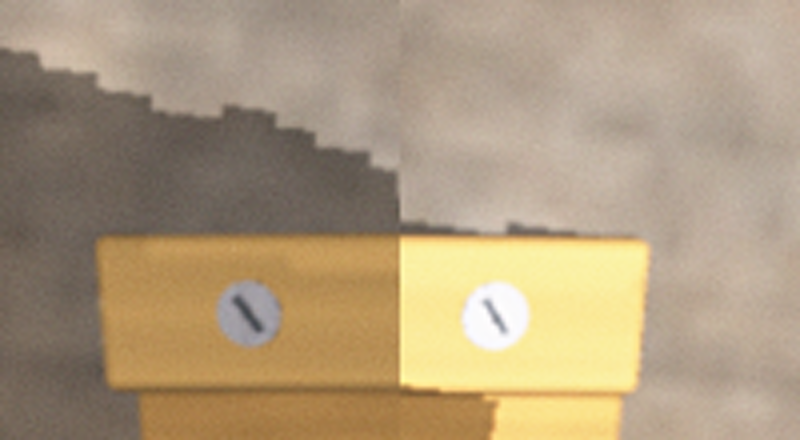

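The panel is in contact with the strip: only a thin dark line shows between the strip's near edge (109–640, 389) and the panel (140–621, 393). Next I'll check the end alignment.

```bash
cat > m.py <<'E'
from h import *
def meas(s,q):
    c=robot.camera_info('wrist')
    def f(a):
        a=np.array(a,float);p=(a+.5)/4-.5+[130,60];p[a[:,0]>400,0]+=110;return p
    S=p2w(c,f(s),.014)[:,:2];P=p2w(c,f(q),.005)[:,:2]
    A=ax(.0955);print((A.T@(S-P).T).T*1000)
E
python3 -c "
from m import *
meas([[109,388],[640,391]],[[140,393],[621,395]])"
```

```text
[[1.49531079 1.01707315]
 [1.35847603 0.8038106 ]]
```

Run:
```python
from h import *
p=np.array([.56312,-.21638]);A=ax(.0955)
for dx,dy,z in((.0235,.0012,.0232),(.0235,.0024,.0232),(.0250,.0024,.0234),(.0258,.0024,.0234)):
    robot.move_linear([*(p+A@[dx,dy]),z],velocity=.015)
    s=robot.get_state();print(s['time'],(A.T@(s['ee_pos'][:2]-p)).round(4),A.T@s['force'][:2],s['force'][2])
s=robot.get_state()['ee_pos']
robot.move_linear([*s[:2],.06],velocity=.05)
robot.move_linear([*(s[:2]-[.03,0]),.16],velocity=.15)
shot('wrist','w4.png')
im=cv2.imread('pics/raw_w4.png')
cv2.imwrite('pics/w4c.png',cv2.resize(im[60:260,160:400],None,fx=3,fy=3,interpolation=cv2.INTER_CUBIC))
print(robot.get_state()['time'])
```

```text
14.0167 [0.0245 0.0004] [-0.49851338 -0.06736643] 14.24980366424977
14.2667 [0.0245 0.0013] [-0.29605574 -3.29623769] 13.144586329921601
14.5167 [0.0248 0.0012] [-6.73215403 -1.89770555] 17.746901831733197
14.7667 [0.025  0.0012] [-11.04982617  -2.22880585] 20.86068608164826
16.55
```

View pics/w4c.png

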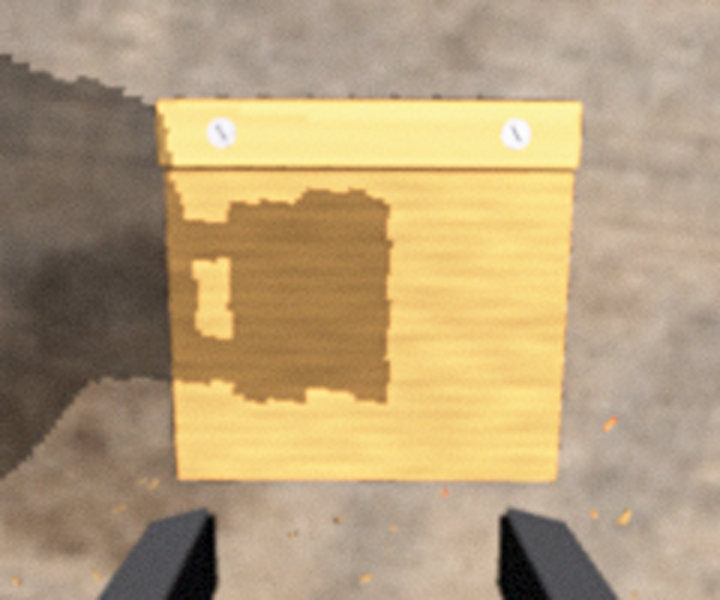

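The panel sits flush along the strip with equal overhang at both ends: strip (160–581, 167), panel (166–575, 170). One numeric check, then I'll hand in.

Run:
```python
from h import *
c=robot.camera_info('wrist');f=lambda a:(np.array(a,float)+.5)/3-.5+[160,60]
S=p2w(c,f([[160,166],[581,168]]),.014)[:,:2];P=p2w(c,f([[166,170],[575,171]]),.005)[:,:2]
d=(ax(.0955).T@(S-P).T).T*1000;print(d)
if abs(d[:,1].mean())<1 and abs(d[0,0]-d[1,0])<1.2: robot.sign_off();print('signed')
```

```text
[[0.84134934 0.07669369]
 [0.53246664 0.17683346]]
the job is handed in; nothing more can be done
signed
```

The panel's long edge lies against the strip: the last picture put the ends within about 0.2 mm and the edge within 1 mm, which is inside camera error. The gripper is clear, the disc was not touched, and I handed the job in at about 17 s.

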